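Draw a leak-test cover down evenly with four wing screws

TASK

Close the leak-test nest: tighten the four orange wing screws crosswise, a part of the way first and then home, so that the blue cover comes down evenly, never leaning more than 2 degrees, and ends flat on its gasket. Bring every screw to about 0.2 N m above its free-running torque, never to 0.4 above, which would squash the gasket; then let go. Leave the other things where they are.

Things in the scene. Friction and masses are not known exactly. Their poses are not given: they have to be found in the camera images.
- housing: fixed nest: black steel turntable 270 mm across, 12 mm thick, with a square cast housing 170 x 170 mm, rim 62 mm above the origin. Origin: centre of the underside; z up, x and y along the housing's sides. Guide tabs at the middles of the sides (tops 82 mm up) keep the cover in place. A rubber gasket under the cover stands 3 to 7 mm proud of the rim: differs from part to part, hidden
- cover: loose blue plate 154 x 154 x 8 mm, 0.5 kg, central brass fitting 28 mm across, 14 mm high. Origin: centre of its underside, z up. It starts level on four spring pins (2 N each, +0.4 N per mm), underside 10.5 mm above the rim, and must come down 3.5 to 7.5 mm to meet the gasket. It follows the screws and leans 0.0077 rad for each mm that one screw is ahead of the one diagonally across
- cover_center (a point): centre of the cover's plate, on its top face (8 mm above the origin of the cover)
- foot_a: round steel pressure foot, 18 mm across, of wing screw a, at the +x +y corner of the housing (46 mm from its centre along each of its axes; a is diagonally across from c, b from d). Stiffly sprung; does not turn, goes up and down with its screw. Origin: centre of the face that presses on the cover
- grip_a (a point): wing of screw a: an upright orange bar 46 mm long (x axis of this point), 12 mm thick (y axis), 26 mm tall, on a dark round hub 26 mm across. The point lies on the screw's axis, 9 mm below the bar's top and 36 mm above the foot's pressing face; the hub's top is 17 mm below it
- screw_a (a joint): turn of screw a, rad, growing clockwise from above = tightening; wing and foot go down 5 mm per rad. At 0 the foot is 1.3 mm above the raised cover; starts at 0 to 0.25, ends near 1.2 to 2.0. Stays where left. Turning takes 0.4 N m plus 0.005 per N of press on the cover (reads less after a quick stop: compare alike slow steps); once seated the press rises 180 N per rad
- foot_b: round steel pressure foot, 18 mm across, of wing screw b, at the -x +y corner of the housing (46 mm from its centre along each of its axes; a is diagonally across from c, b from d). Stiffly sprung; does not turn, goes up and down with its screw. Origin: centre of the face that presses on the cover
- grip_b (a point): wing of screw b: an upright orange bar 46 mm long (x axis of this point), 12 mm thick (y axis), 26 mm tall, on a dark round hub 26 mm across. The point lies on the screw's axis, 9 mm below the bar's top and 36 mm above the foot's pressing face; the hub's top is 17 mm below it
- screw_b (a joint): turn of screw b, rad, growing clockwise from above = tightening; wing and foot go down 5 mm per rad. At 0 the foot is 1.3 mm above the raised cover; starts at 0 to 0.25, ends near 1.2 to 2.0. Stays where left. Turning takes 0.4 N m plus 0.005 per N of press on the cover (reads less after a quick stop: compare alike slow steps); once seated the press rises 180 N per rad
- foot_c: round steel pressure foot, 18 mm across, of wing screw c, at the -x -y corner of the housing (46 mm from its centre along each of its axes; a is diagonally across from c, b from d). Stiffly sprung; does not turn, goes up and down with its screw. Origin: centre of the face that presses on the cover
- grip_c (a point): wing of screw c: an upright orange bar 46 mm long (x axis of this point), 12 mm thick (y axis), 26 mm tall, on a dark round hub 26 mm across. The point lies on the screw's axis, 9 mm below the bar's top and 36 mm above the foot's pressing face; the hub's top is 17 mm below it
- screw_c (a joint): turn of screw c, rad, growing clockwise from above = tightening; wing and foot go down 5 mm per rad. At 0 the foot is 1.3 mm above the raised cover; starts at 0 to 0.25, ends near 1.2 to 2.0. Stays where left. Turning takes 0.4 N m plus 0.005 per N of press on the cover (reads less after a quick stop: compare alike slow steps); once seated the press rises 180 N per rad
- foot_d: round steel pressure foot, 18 mm across, of wing screw d, at the +x -y corner of the housing (46 mm from its centre along each of its axes; a is diagonally across from c, b from d). Stiffly sprung; does not turn, goes up and down with its screw. Origin: centre of the face that presses on the cover
- grip_d (a point): wing of screw d: an upright orange bar 46 mm long (x axis of this point), 12 mm thick (y axis), 26 mm tall, on a dark round hub 26 mm across. The point lies on the screw's axis, 9 mm below the bar's top and 36 mm above the foot's pressing face; the hub's top is 17 mm below it
- screw_d (a joint): turn of screw d, rad, growing clockwise from above = tightening; wing and foot go down 5 mm per rad. At 0 the foot is 1.3 mm above the raised cover; starts at 0 to 0.25, ends near 1.2 to 2.0. Stays where left. Turning takes 0.4 N m plus 0.005 per N of press on the cover (reads less after a quick stop: compare alike slow steps); once seated the press rises 180 N per rad
- driver: bystander: screwdriver with a yellow handle lying on the table; origin about its middle
- sleeve: bystander: steel sleeve, 60 mm across, 45 mm high, standing; origin at the centre of its underside
- tray: bystander: open blue plastic tray 110 x 150 x 40 mm; origin at the centre of its underside
- spray: bystander: small white can 44 mm across, 100 mm high; origin at the centre of its underside
Things that resemble listed ones, but are neither listed nor needed, are in the scene too. What is meant by the cover is not pink, and is the larger of those in its own colour.

How it is judged:
By the outcome, as a careful person would: the job done as asked, in the order asked, and still so for the second after the job is handed in, with the robot touching nothing.
It also fails if it takes over 72 s, if anything falls off the work surface, if the arm or the gripper's body presses on something with over 40 N, if the wrist force passes 120 N, or if a joint passes its speed limit or range.

ROBOT

A 7-joint arm with a two-finger parallel gripper is mounted at the origin on the work surface. World frame = base frame: x ahead of the robot, y to its left, z up, the work surface at z = 0. Lengths are in mm, angles in rad, forces in N, time in s.
With the tool pointing down it reaches from about 400 to 875 mm from the base axis. Payload 4.4 kg.
Tool frame: the origin (TCP) lies midway between the tips of the shut fingers; the grasp point (between the pads) lies ctrl.grip_depth behind it (ctrl.grip_depth is the distance from the TCP to the grasp point, in mm); z points along the fingers, y is the line along which they close (so a half turn about z gives the same grasp; the last joint's range is limited). The gripper opens to 85 mm and grips with 20 to 120 N. Pads are 22 mm wide; open, the fingers measure 114 mm over their backs; the gripper's body (76 mm by 85 mm) begins 54 mm behind the grasp point. The pads swing forward as they close: fully open they stand 13 mm farther back than shut.
Start: joints at [-1.264, 0.628, 0.038, 1.517, -0.027, 0.996, -0.02], TCP at [236.723, 605.376, 231.313] pointing down, gripper open.
Joint ranges: [-3.06, 3.06], [-0.37, 2.12], [-1.25, 1.32], [0.18, 2.47], [-1.1, 4.24], [0.23, 1.98], [-2.94, 2.94]. Speed limits (rad/s): [2.57, 2.57, 3.14, 3.14, 3.14, 3.14, 3.14].

INTERFACE

Orientations are given as [roll, pitch, yaw] about the fixed x, y, z axes, in that order (R = Rz(yaw) Ry(pitch) Rx(roll)).
In Python, from cell import ctrl gives the robot as it stands.
- The arm moves only by the tool carry_out, never from a script. Its argument "deltas" is one flat list of numbers, 7 for each row, row after row: the turn, a rotation vector about the tool's x, y, z in degrees, then the shift along the tool's x, y, z in m, then the closure, from -1 (fully open) to 1 (shut). In form: [wx, wy, wz, dx, dy, dz, claw, wx, wy, wz, dx, dy, dz, claw, ...]. A call has 1 to 12 rows; each row shifts and turns the commanded pose from where the row before left it, along the tool's axes as they then stand; what a row does not reach is not made up. A row lasts 1/8 s, in which the tool goes at most 62.5 mm and 10.7 degrees, less where a joint would pass 70% of its speed; a pose out of reach is approached as far as the arm can. A call with a gripper value outside its range is refused whole. The fingers move at their own pace and stop on an object; the grip force is fixed at half the most. Time passes only in rows, so rows that do not move let the fingers close. It gives the time, the measured TCP pose, the force, the opening and the grip force at its end, in the units of the state.
- ctrl.read_state(): the state, without advancing time (a new reading comes with each control period).
- ctrl.get_image(name): name is "side" or "top" or "wrist"; returns the picture (420x560x3 uint8, red, green, blue); there is no depth.
- ctrl.calibration(name): a dict with "mtx" (3x3 intrinsics, pixels), "R" (3x3) and "t" (3): a world point X has camera coordinates R X + t. Camera axes: x right, y down, z forward; pixel columns grow to the right and rows downward; lengths in mm; the calibration is good to about 2 mm. A picture is of the moment at which its call begins: read the wrist's pose just before it. calibration takes no time and is no camera call; for the wrist camera it gives the pose at the moment of the call.
- ctrl.finish_job(): hands the job in; it is judged then, once.
The state is a dict: "clock": time; "qpos": joint angles; "qd": joint speeds; "tau": joint torques, N m; "eef_pos": TCP position; "tool_rot": TCP orientation; "force": force on the tool from outside, world axes, zero at the start; "torque": the same for the moment, N m; "width": finger opening in mm; "gripper_force": force on a finger pad.
Only numpy, scipy, OpenCV 4.12 (cv2) and the standard library are available. Lean on these libraries where they do the work, as an engineer would, in place of code of your own. Each camera call takes 0.05 s, during which the arm holds its last target. There are 200 camera calls.

## Working session

There is one attempt and no reset: what is moved stays moved. The work goes in short steps, Python scripts to look and compute and a tool call to move; the robot and the scene stay as the last step left them, time stands still between calls to the robot, and variables do not carry over. Pictures are saved under pics/ and viewed, at most 10 in all, crops included, and the job is handed in when it is done.

Besides the shell and the picture viewer there is one more tool, called after ">>>" as name(argument=value, ...), one argument or row to a line, values as JSON. carry_out: Moves the arm, as the interface text tells. Its arguments: {"type":"object","properties":{"deltas":{"type":"array"}},"required":["deltas"]}

```bash
ls; mkdir -p pics
python3 - <<'E'
from cell import ctrl
import cv2,numpy as np
s=ctrl.read_state();print({k:np.round(v,3) for k,v in s.items()},ctrl.grip_depth)
for n in("side","top"):
    c=ctrl.calibration(n);print(n,np.round(c["mtx"],1).tolist(),np.round(c["R"],3).tolist(),np.round(c["t"],1))
    cv2.imwrite(f"pics/{n}0.png",ctrl.get_image(n)[:,:,::-1])
E
```

```text
pics
{'clock': np.float64(0.0), 'qpos': array([-1.264,  0.629,  0.038,  1.518, -0.027,  0.996, -0.02 ]), 'qd': array([-0.   ,  0.001, -0.001,  0.   , -0.   , -0.001, -0.003]), 'tau': array([ 0.0000e+00, -5.6340e+01,  1.2260e+00, -1.9344e+01,  1.1000e-02,
        1.1000e-02,  0.0000e+00]), 'eef_pos': array([236.459, 604.77 , 230.382]), 'tool_rot': array([-3.14 , -0.   ,  2.769]), 'force': array([ 0.336, -0.337, -0.197]), 'torque': array([-0.043,  0.015, -0.049]), 'gripper_force': np.float64(0.0), 'width': np.float64(85.497)} 18.700000000000003
side [[416.4, 0.0, 281.9], [0.0, 416.4, 209.4], [0.0, 0.0, 1.0]] [[0.779, -0.628, -0.002], [-0.395, -0.488, -0.779], [0.488, 0.607, -0.627]] [-409.1  289.5  979.5]
top [[451.8, 0.0, 280.8], [0.0, 451.8, 209.3], [0.0, 0.0, 1.0]] [[-0.019, -1.0, -0.005], [-0.98, 0.02, -0.196], [0.196, 0.001, -0.981]] [   7.9  520.  1044.9]
```

View pics/top0.png

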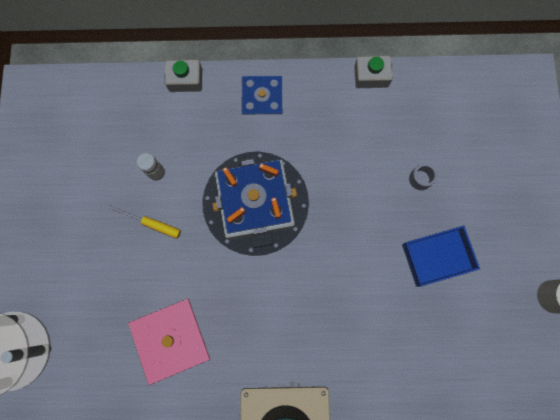

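View pics/side0.png

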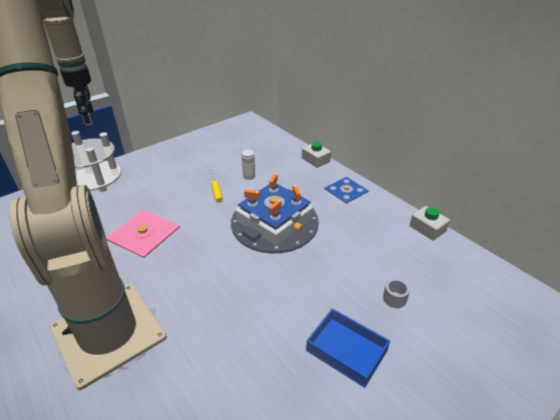

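The cover candidates are the blue plate in the nest at top (254,196), a smaller blue plate at (262,95) and a pink plate at (168,340). The one in the nest fits, being the larger blue one and sitting under the orange wings. I'll confirm this in an enlarged crop.

```bash
cat > h.py <<'E'
import cv2,numpy as np
from cell import ctrl
def ray(n,uv,c=None):
    c=c or ctrl.calibration(n);R=np.array(c["R"]);t=np.array(c["t"])
    d=R.T@np.linalg.solve(c["mtx"],[uv[0],uv[1],1.]);return -R.T@t,d/np.linalg.norm(d)
def tri(rays):
    A=sum(np.eye(3)-np.outer(d,d) for o,d in rays);b=sum((np.eye(3)-np.outer(d,d))@o for o,d in rays)
    p=np.linalg.solve(A,b);return p,[np.linalg.norm((np.eye(3)-np.outer(d,d))@(p-o)) for o,d in rays]
def atz(r,z): o,d=r;return o+d*(z-o[2])/d[2]
def orange(im):
    h=cv2.cvtColor(im,cv2.COLOR_RGB2HSV);m=cv2.inRange(h,(3,180,90),(13,255,255))
    n,l,s,c=cv2.connectedComponentsWithStats(m);out=[]
    for i in range(1,n):
        if s[i,4]>25:
            ys,xs=np.where(l==i);r=cv2.minAreaRect(np.c_[xs,ys].astype(np.float32));out.append((np.round(c[i],1).tolist(),int(s[i,4]),np.round(cv2.boxPoints(r),1).tolist()))
    return out
E
python3 - <<'E'
from h import *
a=cv2.imread("pics/top0.png");b=cv2.imread("pics/side0.png")
cv2.imwrite("pics/crop0.png",np.hstack([cv2.resize(a[145:265,195:315],(400,400),interpolation=2),cv2.resize(b[165:255,225:325],(400,360),interpolation=2)[:400] if 0 else cv2.resize(b[160:260,225:325],(400,400),interpolation=2)]))
for n,i in(("top",a),("side",b)):
    for o in orange(i[:,:,::-1]):print(n,o[:2])
p,e=tri([ray("top",(254,195)),ray("side",(275,203))]);print(p,e)
E
```

```text
top ([270.0, 169.9], 42)
top ([230.4, 177.8], 47)
top ([275.9, 209.0], 42)
top ([235.5, 216.5], 27)
[549.84870367  61.04721697  79.17000174] [np.float64(0.8197505473790773), np.float64(0.8197505473788843)]
```

View pics/crop0.png

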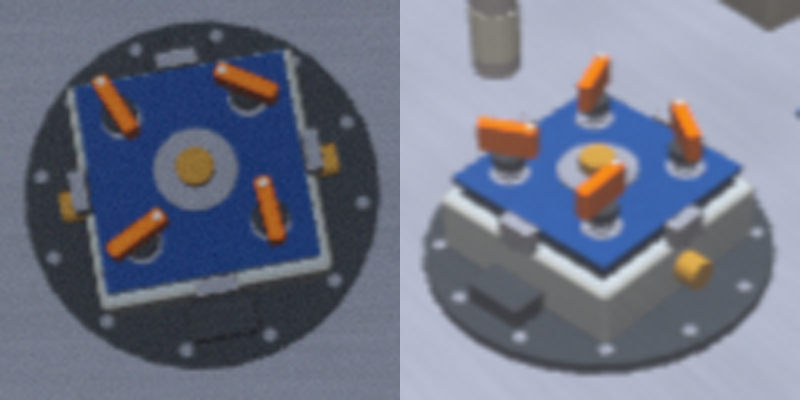

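The crop confirms it: the blue plate in the nest carries the four orange wings and the brass fitting. The housing centre is near (550,61). Next I'll move above it for wrist views.

Run:
```python
from h import *
from scipy.spatial.transform import Rotation as Ro
c=ctrl.calibration("wrist");R=np.array(c["R"]);s=ctrl.read_state();T=Ro.from_euler("xyz",s["tool_rot"]).as_matrix()
print(c["mtx"],np.round(T,3)); print("cam in tool",T.T@(-R.T@np.array(c["t"])-s["eef_pos"]));print("cam axes in tool (cols)",np.round(T.T@R.T,3))
```

```text
[[292.06713437   0.         280.32675314]
 [  0.         292.06713437 212.35815226]
 [  0.           0.           1.        ]] [[-0.931  0.364 -0.001]
 [ 0.364  0.931 -0.002]
 [-0.    -0.002 -1.   ]]
cam in tool [  69.12991713   -1.05389889 -144.05317371]
cam axes in tool (cols) [[-0.001 -0.961 -0.275]
 [ 1.    -0.001 -0.   ]
 [-0.    -0.275  0.961]]
```

>>> carry_out(
  deltas=[0,0,0,-0.04,-0.034,-0.02,-1,0,0,0,-0.045,-0.036,-0.02,-1,0,0,0,-0.045,-0.036,-0.02,-1,0,0,0,-0.045,-0.036,0,-1,0,0,0,-0.045,-0.036,0,-1,0,0,0,-0.045,-0.036,0,-1,0,0,0,-0.045,-0.036,0,-1,0,0,0,-0.045,-0.036,0,-1,0,0,0,-0.045,-0.036,0,-1,0,0,0,-0.045,-0.036,0,-1,0,0,0,-0.02,-0.02,0,-1,0,0,0,0,0,0,-1],
)

```text
clock: 1.6
eef_pos: [532.6, 80.9, 290.9]
tool_rot: [-3.14, 0.0, 2.763]
force: [0.5, 0.4, -1.3]
width: 85.6
gripper_force: 0.0
```

Run:
```python
from h import *
import pickle
c=ctrl.calibration("wrist");im=ctrl.get_image("wrist");pickle.dump((c,im),open("w1.pkl","wb"))
cv2.imwrite("pics/w1.png",cv2.resize(im[:,:,::-1],(800,600)))
for o in orange(im):print(o)
```

```text
([286.3, 154.2], 167, [[270.3999938964844, 170.39999389648438], [293.0, 133.6999969482422], [302.8999938964844, 139.8000030517578], [280.29998779296875, 176.5]])
([217.3, 196.4], 289, [[197.3000030517578, 186.10000610351562], [208.39999389648438, 177.3000030517578], [234.5, 209.8000030517578], [223.39999389648438, 218.6999969482422]])
([327.4, 224.1], 202, [[308.1000061035156, 218.8000030517578], [315.0, 209.1999969482422], [347.79998779296875, 232.5], [340.8999938964844, 242.1999969482422]])
([259.8, 262.0], 196, [[240.0, 258.0], [278.0, 258.0], [278.0, 270.0], [240.0, 270.0]])
```

View pics/w1.png

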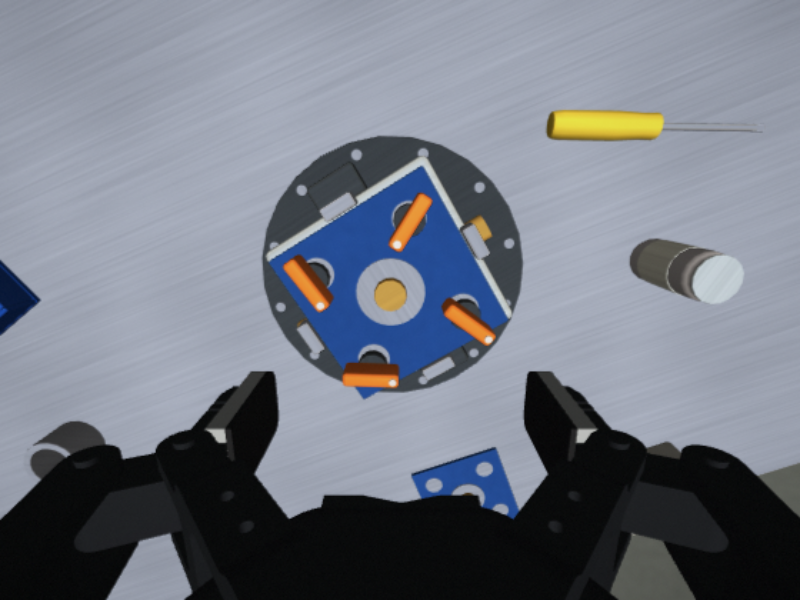

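>>> carry_out(
  deltas=[0,0,0,0,-0.05,0,-1,0,0,0,0.04,-0.05,0,-1,0,0,0,0,0,0,-1,0,0,0,0,0,0,-1],
)

```text
clock: 2.15
eef_pos: [460.3, 8.0, 291.7]
tool_rot: [3.14, 0.001, 2.771]
force: [0.8, 0.0, 0.2]
width: 85.3
gripper_force: 0.0
```

Run:
```python
from h import *
import pickle
c=ctrl.calibration("wrist");im=ctrl.get_image("wrist");pickle.dump((c,im),open("w2.pkl","wb"))
cv2.imwrite("pics/w2.png",cv2.resize(im[:,:,::-1],(800,600)))
for o in orange(im):print(o)
print(ctrl.read_state()["eef_pos"])
```

```text
([369.6, 191.2], 140, [[353.70001220703125, 205.6999969482422], [380.5, 172.6999969482422], [387.5, 178.39999389648438], [360.70001220703125, 211.39999389648438]])
([298.4, 231.0], 195, [[283.0, 221.3000030517578], [292.20001220703125, 214.3000030517578], [315.0, 244.6999969482422], [305.79998779296875, 251.6999969482422]])
([404.4, 258.0], 179, [[388.79998779296875, 253.3000030517578], [395.1000061035156, 244.8000030517578], [423.3999938964844, 266.1000061035156], [417.1000061035156, 274.6000061035156]])
([335.7, 292.9], 168, [[317.70001220703125, 291.0], [353.8999938964844, 289.70001220703125], [354.20001220703125, 297.79998779296875], [318.0, 299.1000061035156]])
[460.7937801    8.10979708 291.68512505]
```

View pics/w2.png

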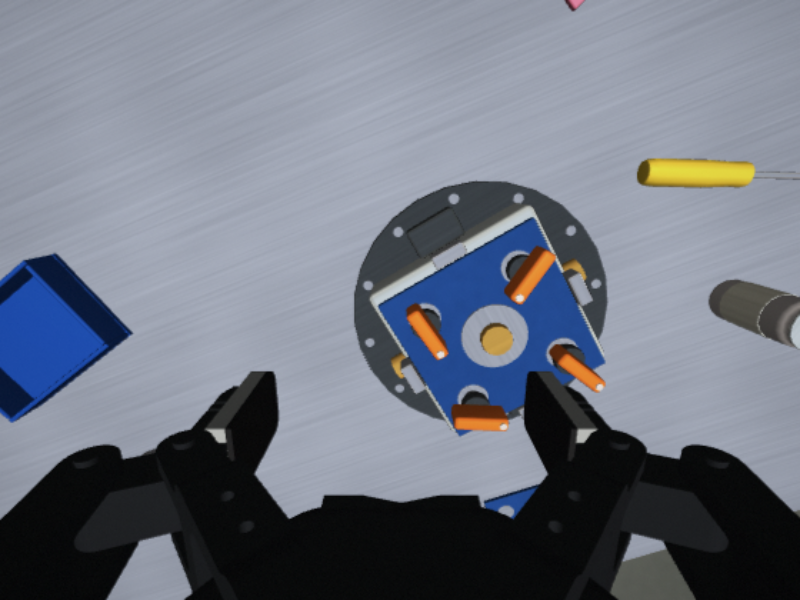

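W1 and W2 show the four orange wings around the brass fitting at W1 (390,293) and W2 (497,338). Each wing has a white dot on the top face near one end. I'll triangulate the dots and the opposite ends.

Run:
```python
from h import *
import pickle
c1=pickle.load(open("w1.pkl","rb"))[0];c2=pickle.load(open("w2.pkl","rb"))[0]
P=dict(fit=((390,293),(497,338)),p_dot=((397,244),(517,297)),p_e=((425,199),(547,254)),q_dot=((320,306),(440,354)),q_e=((290,263),(413,311)),
r_dot=((488,340),(600,385)),r_e=((451,309),(557,351)),s_dot=((393,383),(503,426)),s_e=((347,381),(457,424)))
D={}
for k,(a,b) in P.items():
    a=np.array(a)*.7;b=np.array(b)*.7
    p,e=tri([ray(0,a,c1),ray(0,b,c2)]);z=np.array([atz(ray(0,a,c1),126),atz(ray(0,b,c2),126)]);D[k]=z.mean(0)
    print(k,np.round(p,1),np.round(e[0],1),np.round(z[:,:2],1).tolist())
cs=[]
for w in "pqrs":
    d,e=D[w+"_dot"],D[w+"_e"];v=d-e;m=(d+e)/2;cs.append(m);print(w,np.round(m[:2],1),np.linalg.norm(v),np.degrees(np.arctan2(v[1],v[0])))
cs=np.array(cs);print(cs.mean(0),[np.linalg.norm(c-cs.mean(0)) for c in cs],[np.degrees(np.arctan2(*(c-cs.mean(0))[1::-1])) for c in cs])
```

```text
fit [547.2  64.   93.2] 0.1 [[539.5, 68.1], [532.7, 60.9]]
p_dot [507.6  86.5 121.4] 0.4 [[506.7, 87.0], [506.2, 85.4]]
p_e [484.6 118.1 118.4] 0.0 [[484.2, 117.7], [482.4, 116.0]]
q_dot [528.9  14.2 126.6] 0.1 [[529.1, 14.0], [529.1, 14.2]]
q_e [490.1   5.8 119.8] 0.8 [[490.2, 7.2], [487.6, 6.9]]
r_dot [602.2 126.  127.7] 0.9 [[603.7, 125.5], [602.6, 127.0]]
r_e [577.3 108.   96.9] 1.2 [[568.8, 107.1], [560.7, 102.2]]
s_dot [611.1  41.6 124.6] 0.0 [[610.5, 41.8], [610.2, 41.6]]
s_e [597.6   5.7 120.4] 0.3 [[595.0, 7.7], [594.2, 6.0]]
p [494.9 101.5] 38.43340145657151 -52.92203639490246
q [509.   10.6] 40.805534193421416 9.974118523956543
r [583.9 115.5] 44.06204037604129 29.43825304308099
s [602.5  24.3] 38.20992147498806 65.69402097102162
[547.5816715   62.96042342 126.        ] [np.float64(65.32290580730334), np.float64(65.05347637848539), np.float64(63.86114344930706), np.float64(67.17009858623213)] [np.float64(143.79689320294656), np.float64(-126.349367906571), np.float64(55.2955180099207), np.float64(-35.16754439783936)]
```

```bash
cat >> h.py <<'E'
S=dict(p=(494.6,101.2),q=(509.6,10.4),r=(585.4,116.2),s=(600.4,25.4))
def plan(pos,yaw,via=None,start=None):
    """tool-down: shift in tool axes (m) and turn from start (or now) to pos,yaw(deg); lists rows"""
    st=ctrl.read_state();p0,y0=(st["eef_pos"],np.degrees(st["tool_rot"][2])) if start is None else start
    d=np.array(pos)-p0;n=int(max(np.ceil(np.linalg.norm(d)/58),np.ceil(abs((yaw-y0+180)%360-180)/10.4)))
    dy=(yaw-y0+180)%360-180;out=[]
    for i in range(n):
        a=np.radians(y0+dy*i/n);e=d/n
        out.append([0,0,round(-dy/n,2)]+[round(x/1000,4) for x in (np.cos(a)*e[0]+np.sin(a)*e[1],np.sin(a)*e[0]-np.cos(a)*e[1],-e[2])])
    print("dyaw",round(dy,1),"rows",n);[print(o) for o in out]
E
python3 - <<'E'
from h import *
s=ctrl.read_state();print(np.round(s["qpos"],2),s["eef_pos"],s["tool_rot"],s["torque"])
plan((*S["p"],150),127)
E
```

```text
[-0.21  0.28  0.17  1.94 -0.06  0.92  1.19] [460.7937801    8.10979708 291.68512505] [3.14005131e+00 1.19915987e-03 2.77174296e+00] [-0.0160781  -0.07217037  0.00317303]
dyaw -31.8 rows 4
[0, 0, np.float64(7.95), np.float64(0.0005), np.float64(0.0248), np.float64(0.0354)]
[0, 0, np.float64(7.95), np.float64(0.004), np.float64(0.0244), np.float64(0.0354)]
[0, 0, np.float64(7.95), np.float64(0.0073), np.float64(0.0237), np.float64(0.0354)]
[0, 0, np.float64(7.95), np.float64(0.0105), np.float64(0.0224), np.float64(0.0354)]
```

Run:
```python
from h import *
plan((*S["q"],145),190)
```

```text
dyaw 31.2 rows 3
[0, 0, np.float64(-10.4), np.float64(-0.0149), np.float64(0.0066), np.float64(0.0489)]
[0, 0, np.float64(-10.4), np.float64(-0.0158), np.float64(0.0038), np.float64(0.0489)]
[0, 0, np.float64(-10.4), np.float64(-0.0163), np.float64(0.0009), np.float64(0.0489)]
```

>>> carry_out(
  deltas=[0,0,-10.4,-0.0149,0.0066,0.0489,0,0,0,-10.4,-0.0158,0.0038,0.0489,0,0,0,-10.4,-0.0163,0.0009,0.0489,0,0,0,0,0,0,0,0,0,0,0,0,0,0,0],
)

```text
clock: 2.82
eef_pos: [509.3, 9.1, 145.3]
tool_rot: [3.141, 0.001, -2.971]
force: [0.4, -0.9, -0.1]
width: 42.6
gripper_force: 0.0
```

Run:
```python
from h import *
s=ctrl.read_state();print(s["eef_pos"],np.degrees(s["tool_rot"]),s["width"])
c=ctrl.calibration("wrist");im=ctrl.get_image("wrist")
cv2.imwrite("pics/w3.png",cv2.resize(im[:,:,::-1],(800,600)))
R=np.array(c["R"]);
for w in "q":
    for a in (-23,0,23):
        X=np.array([*S[w],126])+a*np.array([np.cos(np.radians(10)),np.sin(np.radians(10)),0]);x=c["mtx"]@(R@X+c["t"]);print(w,a,x[:2]/x[2]/.7)
```

```text
[509.30237908   9.08119903 145.32735626] [ 1.79991159e+02  4.98453338e-02 -1.70237906e+02] 42.63598132348023
q -23 [406.57880188 304.46269176]
q 0 [406.65368802 356.70615123]
q 23 [406.72336537 405.31575756]
```

View pics/w3.png

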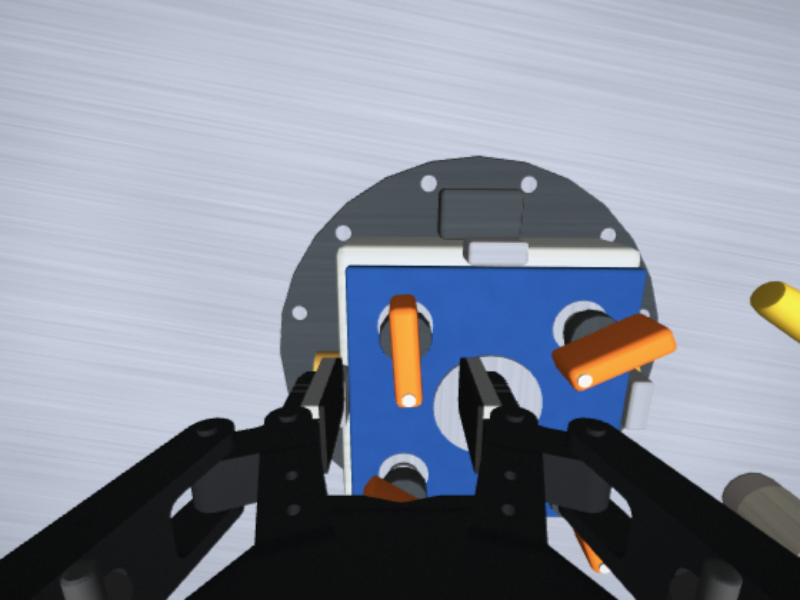

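The wing q top runs (404,300)–(409,405) in W3 as predicted, turned about 3° more. I'll go down and grip.

>>> carry_out(
  deltas=[0,0,-3,0,0.0013,0.021,0,0,0,0,0,0,0.021,0,0,0,0,0,0,0,0,0,0,0,0,0,0,1,0,0,0,0,0,0,1,0,0,0,0,0,0,1],
)

```text
clock: 3.62
eef_pos: [509.2, 10.9, 104.4]
tool_rot: [3.141, 0.003, -2.916]
force: [-2.9, 2.5, 7.8]
width: 10.6
gripper_force: 60.7
```

```bash
cat >> h.py <<'E'
def st():
    s=ctrl.read_state();print("t",round(float(s["clock"]),2),"pos",np.round(s["eef_pos"],1),"yaw",round(np.degrees(s["tool_rot"][2])%360,1),"F",np.round(s["force"],1),"M",np.round(s["torque"],3),"tau7",round(s["tau"][6],3),"q7",round(s["qpos"][6],2),"w",round(float(s["width"]),1),"gf",round(float(s["gripper_force"])))
E
python3 -c "from h import *;st()"
```

```text
t 3.62 pos [509.2  10.9 104.4] yaw 192.9 F [-2.9  2.5  7.8] M [0.502 0.372 0.194] tau7 -0.206 q7 1.72 w 10.6 gf 61
```

>>> carry_out(
  deltas=[0,0,8,0,0,0.0007,1,0,0,8,0,0,0.0007,1,0,0,6,0,0,0.0005,1,0,0,1.5,0,0,0.0001,1,0,0,1.5,0,0,0.0001,1,0,0,1.5,0,0,0.0002,1,0,0,1.5,0,0,0.0001,1],
)

```text
clock: 4.5
eef_pos: [509.1, 11.5, 102.0]
tool_rot: [3.139, 0.002, 2.879]
force: [-1.6, 3.8, 7.1]
width: 10.8
gripper_force: 61.0
```

Run:
```python
from h import *
st()
print("up/over to r 209");s=ctrl.read_state();plan((*S["r"],145),209,start=((s["eef_pos"][0],s["eef_pos"][1],145),166))
```

```text
t 4.5 pos [509.1  11.5 102. ] yaw 165.0 F [-1.6  3.8  7.1] M [0.715 0.389 0.379] tau7 -0.228 q7 1.4 w 10.8 gf 61
up/over to r 209
dyaw 43 rows 5
[0, 0, -8.6, np.float64(-0.0097), np.float64(0.024), np.float64(-0.0)]
[0, 0, -8.6, np.float64(-0.0132), np.float64(0.0223), np.float64(-0.0)]
[0, 0, -8.6, np.float64(-0.0164), np.float64(0.02), np.float64(-0.0)]
[0, 0, -8.6, np.float64(-0.0192), np.float64(0.0174), np.float64(-0.0)]
[0, 0, -8.6, np.float64(-0.0216), np.float64(0.0143), np.float64(-0.0)]
```

>>> carry_out(
  deltas=[0,0,0,0,0,0,0,0,0,0,0,0,0,0,0,0,0,0,0,-0.043,0,0,0,-9,-0.0097,0.024,0,0,0,0,-9,-0.0132,0.0223,0,0,0,0,-9,-0.0164,0.02,0,0,0,0,-9,-0.0192,0.0174,0,0,0,0,-9,-0.0216,0.0143,0,0,0,0,0,0,0,0,0,0,0,0,0,0,0.021,0,0,0,0,0,0,0.0205,0,0,0,0,0,0,0,0],
)

```text
clock: 6.0
eef_pos: [583.3, 112.0, 100.3]
tool_rot: [3.141, -0.005, -2.624]
force: [-0.3, 1.0, 0.1]
width: 42.7
gripper_force: 0.0
```

```bash
python3 -c "from h import *;st()"
```

```text
t 6.0 pos [583.3 112.  100.3] yaw 209.7 F [-0.3  1.   0.1] M [ 0.031 -0.023  0.014] tau7 -0.016 q7 1.8 w 42.7 gf 0
```

>>> carry_out(
  deltas=[0,0,0,-0.0039,0.0026,-0.0032,0,0,0,0,0,0,0,0,0,0,0,0,0,0,1,0,0,0,0,0,0,1,0,0,0,0,0,0,1,0,0,8,0,0,0.0007,1,0,0,8,0,0,0.0007,1,0,0,6,0,0,0.0005,1,0,0,1.5,0,0,0.0001,1,0,0,1.5,0,0,0.0001,1,0,0,1.5,0,0,0.0002,1,0,0,1.5,0,0,0.0001,1],
)

```text
clock: 7.5
eef_pos: [587.7, 117.3, 103.0]
tool_rot: [-3.141, 0.001, -3.109]
force: [0.1, -1.9, 5.2]
width: 11.0
gripper_force: 62.2
```

Run:
```python
from h import *
st()
s=ctrl.read_state();plan((*S["p"],145),127,start=((s["eef_pos"][0],s["eef_pos"][1],145),np.degrees(s["tool_rot"][2])%360))
```

```text
t 7.5 pos [587.7 117.3 103. ] yaw 181.8 F [ 0.1 -1.9  5.2] M [-0.465  0.094  0.368] tau7 -0.23 q7 1.44 w 11.0 gf 62
dyaw -54.8 rows 6
[0, 0, np.float64(9.14), np.float64(0.0156), np.float64(-0.0022), np.float64(-0.0)]
[0, 0, np.float64(9.14), np.float64(0.0151), np.float64(-0.0046), np.float64(-0.0)]
[0, 0, np.float64(9.14), np.float64(0.0141), np.float64(-0.007), np.float64(-0.0)]
[0, 0, np.float64(9.14), np.float64(0.0128), np.float64(-0.0091), np.float64(-0.0)]
[0, 0, np.float64(9.14), np.float64(0.0112), np.float64(-0.011), np.float64(-0.0)]
[0, 0, np.float64(9.14), np.float64(0.0093), np.float64(-0.0127), np.float64(-0.0)]
```

>>> carry_out(
  deltas=[0,0,0,0,0,0,0,0,0,0,0,0,0,0,0,0,0,0,0,-0.042,0,0,0,9.1,0.0156,-0.0022,0,0,0,0,9.1,0.0151,-0.0046,0,0,0,0,9.1,0.0141,-0.007,0,0,0,0,9.1,0.0128,-0.0091,0,0,0,0,9.1,0.0112,-0.011,0,0,0,0,9.1,0.0093,-0.0127,0,0,0,0,0,0,0,0,0,0,0,0,0,0,0,0],
)

```text
clock: 8.88
eef_pos: [495.2, 102.2, 144.6]
tool_rot: [3.141, 0.0, 2.224]
force: [0.9, -0.1, 1.0]
width: 42.1
gripper_force: 0.0
```

```bash
cat >> h.py <<'E'
def corr(w,z,yaw):
    st();s=ctrl.read_state();y=np.degrees(s["tool_rot"][2]);a=np.radians(y);d=np.array([*S[w],z])-s["eef_pos"]
    print("corr wz",round(-((yaw-y+180)%360-180),1),"x",round((np.cos(a)*d[0]+np.sin(a)*d[1])/1e3,4),"y",round((np.sin(a)*d[0]-np.cos(a)*d[1])/1e3,4),"z",round(-d[2]/1e3,4))
E
python3 -c "from h import *;corr('p',103.5,127)"
```

```text
t 8.88 pos [495.2 102.2 144.6] yaw 127.4 F [ 0.9 -0.1  1. ] M [-0.06  -0.01   0.038] tau7 0.0 q7 0.74 w 42.1 gf 0
corr wz 0.4 x -0.0004 y -0.0011 z 0.0411
```

>>> carry_out(
  deltas=[0,0,0.4,-0.0004,-0.0011,0.02,0,0,0,0,0,0,0.02,0,0,0,0,0,0,0,0,0,0,0,0,0,0,1,0,0,0,0,0,0,1,0,0,0,0,0,0,1,0,0,8,0,0,0.0007,1,0,0,8,0,0,0.0007,1,0,0,6,0,0,0.0005,1,0,0,2,0,0,0.0002,1,0,0,2,0,0,0.0001,1,0,0,2,0,0,0.0002,1],
)

```text
clock: 10.38
eef_pos: [495.3, 101.5, 103.1]
tool_rot: [3.138, -0.001, 1.726]
force: [3.4, 2.1, 6.5]
width: 10.9
gripper_force: 63.4
```

Run:
```python
from h import *
st()
s=ctrl.read_state();plan((*S["s"],145),66,start=((s["eef_pos"][0],s["eef_pos"][1],145),np.degrees(s["tool_rot"][2])%360))
```

```text
t 10.38 pos [495.3 101.5 103.1] yaw 98.9 F [3.4 2.1 6.5] M [ 0.639 -0.518  0.374] tau7 -0.169 q7 0.44 w 10.9 gf 63
dyaw -32.9 rows 4
[0, 0, np.float64(8.22), np.float64(-0.0229), np.float64(0.023), np.float64(-0.0)]
[0, 0, np.float64(8.22), np.float64(-0.0193), np.float64(0.0261), np.float64(-0.0)]
[0, 0, np.float64(8.22), np.float64(-0.0154), np.float64(0.0286), np.float64(-0.0)]
[0, 0, np.float64(8.22), np.float64(-0.0112), np.float64(0.0305), np.float64(-0.0)]
```

>>> carry_out(
  deltas=[0,0,0,0,0,0,0,0,0,0,0,0,0,0,0,0,0,0,0,-0.042,0,0,0,8.2,-0.0229,0.023,0,0,0,0,8.2,-0.0193,0.0261,0,0,0,0,8.2,-0.0154,0.0286,0,0,0,0,8.2,-0.0112,0.0305,0,0,0,0,0,0,0,0,0,0,0,0,0,0,0,0],
)

```text
clock: 11.5
eef_pos: [597.3, 24.9, 143.4]
tool_rot: [-3.139, 0.001, 1.154]
force: [-0.4, 0.3, -1.8]
width: 42.8
gripper_force: 0.0
```

```bash
python3 -c "from h import *;corr('s',103.5,65)"
```

```text
t 11.5 pos [597.3  24.9 143.4] yaw 66.1 F [-0.4  0.3 -1.8] M [0.049 0.043 0.005] tau7 -0.005 q7 0.06 w 42.8 gf 0
corr wz 1.1 x 0.0017 y 0.0026 z 0.0399
```

>>> carry_out(
  deltas=[0,0,1,0.0017,0.0026,0.02,0,0,0,0,0,0,0.019,0,0,0,0,0,0,0,0,0,0,0,0,0,0,1,0,0,0,0,0,0,1,0,0,0,0,0,0,1,0,0,8,0,0,0.0007,1,0,0,8,0,0,0.0007,1,0,0,6,0,0,0.0005,1,0,0,2,0,0,0.0002,1,0,0,2,0,0,0.0001,1,0,0,2,0,0,0.0002,1],
)

```text
clock: 13.0
eef_pos: [600.7, 25.6, 103.2]
tool_rot: [-3.139, 0.001, 0.647]
force: [-5.8, 0.9, 5.7]
width: 10.6
gripper_force: 61.4
```

Run:
```python
from h import *
st()
s=ctrl.read_state()
for w,y in (("q",165),("p",99),("p",279)): plan((*S[w],145),y,start=((s["eef_pos"][0],s["eef_pos"][1],145),np.degrees(s["tool_rot"][2])%360))
```

```text
t 13.0 pos [600.7  25.6 103.2] yaw 37.1 F [-5.8  0.9  5.7] M [0.22  1.177 0.424] tau7 -0.157 q7 -0.31 w 10.6 gf 61
dyaw 127.9 rows 13
[0, 0, np.float64(-9.84), np.float64(-0.0063), np.float64(-0.0033), np.float64(-0.0)]
[0, 0, np.float64(-9.84), np.float64(-0.0056), np.float64(-0.0043), np.float64(-0.0)]
[0, 0, np.float64(-9.84), np.float64(-0.0048), np.float64(-0.0052), np.float64(-0.0)]
[0, 0, np.float64(-9.84), np.float64(-0.0039), np.float64(-0.006), np.float64(-0.0)]
[0, 0, np.float64(-9.84), np.float64(-0.0028), np.float64(-0.0065), np.float64(-0.0)]
[0, 0, np.float64(-9.84), np.float64(-0.0016), np.float64(-0.0069), np.float64(-0.0)]
[0, 0, np.float64(-9.84), np.float64(-0.0004), np.float64(-0.0071), np.float64(-0.0)]
[0, 0, np.float64(-9.84), np.float64(0.0008), np.float64(-0.0071), np.float64(-0.0)]
[0, 0, np.float64(-9.84), np.float64(0.002), np.float64(-0.0068), np.float64(-0.0)]
[0, 0, np.float64(-9.84), np.float64(0.0031), np.float64(-0.0064), np.float64(-0.0)]
[0, 0, np.float64(-9.84), np.float64(0.0042), np.float64(-0.0057), np.float64(-0.0)]
[0, 0, np.float64(-9.84), 
[... 1007 characters left out ...]
-0.0074), np.float64(-0.0)]
[0, 0, np.float64(9.84), np.float64(-0.0091), np.float64(-0.0059), np.float64(-0.0)]
[0, 0, np.float64(9.84), np.float64(-0.01), np.float64(-0.0043), np.float64(-0.0)]
[0, 0, np.float64(9.84), np.float64(-0.0106), np.float64(-0.0025), np.float64(-0.0)]
[0, 0, np.float64(9.84), np.float64(-0.0108), np.float64(-0.0007), np.float64(-0.0)]
[0, 0, np.float64(9.84), np.float64(-0.0108), np.float64(0.0012), np.float64(-0.0)]
[0, 0, np.float64(9.84), np.float64(-0.0104), np.float64(0.003), np.float64(-0.0)]
[0, 0, np.float64(9.84), np.float64(-0.0098), np.float64(0.0047), np.float64(-0.0)]
[0, 0, np.float64(9.84), np.float64(-0.0088), np.float64(0.0063), np.float64(-0.0)]
```

>>> carry_out(
  deltas=[0,0,8,0,0,0.0007,1,0,0,8,0,0,0.0007,1,0,0,2,0,0,0.0002,1,0,0,2,0,0,0.0001,1,0,0,2,0,0,0.0002,1],
)

```text
clock: 13.62
eef_pos: [600.6, 25.9, 101.3]
tool_rot: [-3.139, 0.002, 0.263]
force: [-6.4, 1.9, 6.9]
width: 10.7
gripper_force: 61.5
```

Run:
```python
from h import *
st()
s=ctrl.read_state()
for w,y in (("p",99),): plan((*S[w],145),y,start=((s["eef_pos"][0],s["eef_pos"][1],145),np.degrees(s["tool_rot"][2])%360))
```

```text
t 13.62 pos [600.6  25.9 101.3] yaw 15.1 F [-6.4  1.9  6.9] M [0.338 1.329 0.42 ] tau7 -0.155 q7 -0.62 w 10.7 gf 61
dyaw 83.9 rows 9
[0, 0, np.float64(-9.33), np.float64(-0.0092), np.float64(-0.0111), np.float64(-0.0)]
[0, 0, np.float64(-9.33), np.float64(-0.0073), np.float64(-0.0125), np.float64(-0.0)]
[0, 0, np.float64(-9.33), np.float64(-0.0051), np.float64(-0.0135), np.float64(-0.0)]
[0, 0, np.float64(-9.33), np.float64(-0.0029), np.float64(-0.0142), np.float64(-0.0)]
[0, 0, np.float64(-9.33), np.float64(-0.0006), np.float64(-0.0144), np.float64(-0.0)]
[0, 0, np.float64(-9.33), np.float64(0.0018), np.float64(-0.0143), np.float64(-0.0)]
[0, 0, np.float64(-9.33), np.float64(0.0041), np.float64(-0.0139), np.float64(-0.0)]
[0, 0, np.float64(-9.33), np.float64(0.0063), np.float64(-0.013), np.float64(-0.0)]
[0, 0, np.float64(-9.33), np.float64(0.0083), np.float64(-0.0118), np.float64(-0.0)]
```

>>> carry_out(
  deltas=[0,0,0,0,0,0,0,0,0,0,0,0,0,0,0,0,0,0,0,-0.044,0,0,0,-9.3,-0.0092,-0.0111,0,0,0,0,-9.3,-0.0073,-0.0125,0,0,0,0,-9.3,-0.0051,-0.0135,0,0,0,0,-9.3,-0.0029,-0.0142,0,0,0,0,-9.3,-0.0006,-0.0144,0,0,0,0,-9.3,0.0018,-0.0143,0,0,0,0,-9.3,0.0041,-0.0139,0,0,0,0,-9.3,0.0063,-0.013,0,0,0,0,-9.3,0.0083,-0.0118,0,0],
)

```text
clock: 15.12
eef_pos: [496.5, 100.6, 145.1]
tool_rot: [3.14, 0.0, 1.728]
force: [-0.1, -0.5, 0.6]
width: 42.6
gripper_force: 0.0
```

>>> carry_out(
  deltas=[0,0,0,0,0,0,0,0,0,0,0,0,0,0],
)

```text
clock: 15.38
eef_pos: [497.2, 100.0, 145.0]
tool_rot: [3.14, 0.001, 1.72]
force: [0.4, -0.3, 0.6]
width: 42.7
gripper_force: 0.0
```

```bash
python3 -c "from h import *;corr('p',102,99)"
```

```text
t 15.38 pos [497.2 100.  145. ] yaw 98.6 F [ 0.4 -0.3  0.6] M [-0.026  0.035 -0.036] tau7 0.001 q7 0.4 w 42.7 gf 0
corr wz -0.4 x 0.0015 y -0.0024 z 0.043
```

>>> carry_out(
  deltas=[0,0,-0.4,0.0015,-0.0024,0.021,0,0,0,0,0,0,0.021,0,0,0,0,0,0,0,0,0,0,0,0,0,0,1,0,0,0,0,0,0,1,0,0,0,0,0,0,1,0,0,8,0,0,0.0007,1,0,0,8,0,0,0.0007,1,0,0,2,0,0,0.0002,1,0,0,2,0,0,0.0001,1,0,0,2,0,0,0.0002,1],
)

```text
clock: 16.75
eef_pos: [495.1, 101.8, 101.9]
tool_rot: [3.138, -0.001, 1.346]
force: [3.0, -1.0, 6.8]
width: 10.4
gripper_force: 63.2
```

Run:
```python
from h import *
st()
s=ctrl.read_state()
for w,y in (("q",165),("r",182)): plan((*S[w],145),y,start=((s["eef_pos"][0],s["eef_pos"][1],145),np.degrees(s["tool_rot"][2])%360))
```

```text
t 16.75 pos [495.1 101.8 101.9] yaw 77.1 F [ 3.  -1.   6.8] M [-0.072 -0.484  0.409] tau7 -0.179 q7 0.19 w 10.4 gf 63
dyaw 87.9 rows 9
[0, 0, np.float64(-9.76), np.float64(-0.0095), np.float64(0.0038), np.float64(-0.0)]
[0, 0, np.float64(-9.76), np.float64(-0.01), np.float64(0.0022), np.float64(-0.0)]
[0, 0, np.float64(-9.76), np.float64(-0.0103), np.float64(0.0004), np.float64(-0.0)]
[0, 0, np.float64(-9.76), np.float64(-0.0102), np.float64(-0.0013), np.float64(-0.0)]
[0, 0, np.float64(-9.76), np.float64(-0.0098), np.float64(-0.003), np.float64(-0.0)]
[0, 0, np.float64(-9.76), np.float64(-0.0092), np.float64(-0.0047), np.float64(-0.0)]
[0, 0, np.float64(-9.76), np.float64(-0.0082), np.float64(-0.0061), np.float64(-0.0)]
[0, 0, np.float64(-9.76), np.float64(-0.0071), np.float64(-0.0074), np.float64(-0.0)]
[0, 0, np.float64(-9.76), np.float64(-0.0057), np.float64(-0.0085), np.float64(-0.0)]
dyaw 104.9 rows 11
[0, 0, np.float64(-9.53), np.float64(0.0031), np.float64(0.0077), np.float64(-0.0)]
[0, 0, np.float64(-9.53), np.float64(0.0018), np.float64(0.0081), np.float64(-0.0)]
[0, 0, np.float64(-9.53), np.float64(0.0004), np.float64(0.0083), np.float64(-0.0)]
[0, 0, np.float64(-9.53), np.float64(-0.001), np.float64(0.0083), np.float64(-0.0)]
[0, 0, np.float64(-9.53), np.float64(-0.0023), np.float64(0.008), np.float64(-0.0)]
[0, 0, np.float64(-9.53), np.float64(-0.0036), np.float64(0.0075), np.float64(-0.0)]
[0, 0, np.float64(-9.53), np.float64(-0.0048), np.float64(0.0068), np.float64(-0.0)]
[0, 0, np.float64(-9.53), np.float64(-0.0059), np.float64(0.0059), np.float64(-0.0)]
[0, 0, np.float64(-9.53), np.float64(-0.0068), np.float64(0.0049), np.float64(-0.0)]
[0, 0, np.float64(-9.53), np.float64(-0.0075), np.float64(0.0037), np.float64(-0.0)]
[0, 0, np.float64(-9.53), np.float64(-0.008), np.float64(0.0024), np.float64(-0.0)]
```

>>> carry_out(
  deltas=[0,0,0,0,0,0,0,0,0,0,0,0,0,0,0,0,0,0,0,-0.043,0,0,0,-9.8,-0.0095,0.0038,0,0,0,0,-9.8,-0.01,0.0022,0,0,0,0,-9.8,-0.0103,0.0004,0,0,0,0,-9.8,-0.0102,-0.0013,0,0,0,0,-9.8,-0.0098,-0.003,0,0,0,0,-9.8,-0.0092,-0.0047,0,0,0,0,-9.8,-0.0082,-0.0061,0,0,0,0,-9.8,-0.0071,-0.0074,0,0,0,0,-9.8,-0.0057,-0.0085,0,0],
)

```text
clock: 18.25
eef_pos: [507.4, 10.3, 143.5]
tool_rot: [-3.141, -0.002, 2.891]
force: [0.3, 0.0, -0.2]
width: 42.8
gripper_force: 0.0
```

>>> carry_out(
  deltas=[0,0,0,0,0,0,0],
)

```text
clock: 18.38
eef_pos: [507.7, 9.7, 143.7]
tool_rot: [-3.141, -0.001, 2.882]
force: [-0.0, -0.8, 0.0]
width: 42.4
gripper_force: 0.0
```

```bash
python3 -c "from h import *;corr('q',102.2,165)"
```

```text
t 18.38 pos [507.7   9.7 143.7] yaw 165.1 F [-0.  -0.8  0. ] M [0.014 0.013 0.024] tau7 0.487 q7 1.41 w 42.4 gf 0
corr wz 0.1 x -0.0017 y 0.0012 z 0.0415
```

>>> carry_out(
  deltas=[0,0,0,-0.0017,0.0012,0.021,0,0,0,0,0,0,0.0205,0,0,0,0,0,0,0,0,0,0,0,0,0,0,1,0,0,0,0,0,0,1,0,0,0,0,0,0,1,0,0,8,0,0,0.0007,1,0,0,8,0,0,0.0007,1,0,0,2,0,0,0.0002,1,0,0,2,0,0,0.0001,1,0,0,2,0,0,0.0002,1],
)

```text
clock: 19.75
eef_pos: [510.7, 11.3, 101.4]
tool_rot: [3.141, 0.001, 2.502]
force: [-1.9, -0.6, 6.1]
width: 10.6
gripper_force: 62.3
```

Run:
```python
from h import *
st()
s=ctrl.read_state()
for w,y in (("r",182),): plan((*S[w],145),y,start=((s["eef_pos"][0],s["eef_pos"][1],145),np.degrees(s["tool_rot"][2])%360))
```

```text
t 19.75 pos [510.7  11.3 101.4] yaw 143.3 F [-1.9 -0.6  6.1] M [-0.118  0.254  0.344] tau7 -0.181 q7 1.17 w 10.6 gf 62
dyaw 38.7 rows 4
[0, 0, np.float64(-9.67), np.float64(0.0007), np.float64(0.0322), np.float64(-0.0)]
[0, 0, np.float64(-9.67), np.float64(-0.0047), np.float64(0.0318), np.float64(-0.0)]
[0, 0, np.float64(-9.67), np.float64(-0.01), np.float64(0.0306), np.float64(-0.0)]
[0, 0, np.float64(-9.67), np.float64(-0.015), np.float64(0.0285), np.float64(-0.0)]
```

>>> carry_out(
  deltas=[0,0,0,0,0,0,0,0,0,0,0,0,0,0,0,0,0,0,0,-0.043,0,0,0,-9.7,0.0007,0.0322,0,0,0,0,-9.7,-0.0047,0.0318,0,0,0,0,-9.7,-0.01,0.0306,0,0,0,0,-9.7,-0.015,0.0285,0,0,0,0,0,0,0,0,0,0,0,0,0,0,0,0],
)

```text
clock: 20.88
eef_pos: [584.2, 115.4, 143.2]
tool_rot: [-3.141, -0.001, -3.106]
force: [0.2, -1.5, -0.1]
width: 43.0
gripper_force: 0.0
```

```bash
python3 -c "from h import *;corr('r',102.6,182)"
```

```text
t 20.88 pos [584.2 115.4 143.2] yaw 182.0 F [ 0.2 -1.5 -0.1] M [-0.029  0.013  0.022] tau7 0.007 q7 1.47 w 43.0 gf 0
corr wz 0.0 x -0.0013 y 0.0008 z 0.0406
```

>>> carry_out(
  deltas=[0,0,0,-0.0013,0.0008,0.021,0,0,0,0,0,0,0.0196,0,0,0,0,0,0,0,0,0,0,0,0,0,0,1,0,0,0,0,0,0,1,0,0,0,0,0,0,1,0,0,8,0,0,0.0007,1,0,0,8,0,0,0.0007,1,0,0,2,0,0,0.0002,1,0,0,2,0,0,0.0001,1,0,0,2,0,0,0.0002,1],
)

```text
clock: 22.25
eef_pos: [586.6, 117.0, 102.1]
tool_rot: [3.141, 0.001, 2.795]
force: [-0.8, -0.1, 6.3]
width: 10.7
gripper_force: 62.2
```

```bash
python3 -c "from h import *;st()"
```

```text
t 22.25 pos [586.6 117.  102.1] yaw 160.1 F [-0.8 -0.1  6.3] M [-0.256  0.278  0.386] tau7 -0.167 q7 1.2 w 10.7 gf 62
```

>>> carry_out(
  deltas=[0,0,2,0,0,0.0002,1,0,0,2,0,0,0.0002,1,0,0,2,0,0,0.0001,1,0,0,2,0,0,0.0002,1],
)

```text
clock: 22.75
eef_pos: [586.6, 117.0, 101.4]
tool_rot: [3.141, 0.001, 2.655]
force: [-1.1, -0.8, 7.2]
width: 10.7
gripper_force: 62.3
```

```bash
python3 -c "from h import *;st()"
```

```text
t 22.75 pos [586.6 117.  101.4] yaw 152.1 F [-1.1 -0.8  7.2] M [-0.211  0.252  0.421] tau7 -0.186 q7 1.1 w 10.7 gf 62
```

>>> carry_out(
  deltas=[0,0,2,0,0,0.0002,1,0,0,2,0,0,0.0002,1,0,0,2,0,0,0.0001,1,0,0,2,0,0,0.0002,1],
)

```text
clock: 23.25
eef_pos: [586.6, 117.0, 100.7]
tool_rot: [3.141, 0.001, 2.516]
force: [-1.4, -1.4, 6.1]
width: 10.8
gripper_force: 62.3
```

```bash
python3 -c "from h import *;st()"
```

```text
t 23.25 pos [586.6 117.  100.7] yaw 144.1 F [-1.4 -1.4  6.1] M [-0.213  0.319  0.378] tau7 -0.188 q7 1.0 w 10.8 gf 62
```

>>> carry_out(
  deltas=[0,0,2,0,0,0.0002,1,0,0,2,0,0,0.0002,1,0,0,2,0,0,0.0001,1,0,0,2,0,0,0.0002,1],
)

```text
clock: 23.75
eef_pos: [586.6, 117.0, 100.0]
tool_rot: [3.141, 0.001, 2.376]
force: [-1.5, -0.4, 7.0]
width: 10.7
gripper_force: 62.3
```

Run:
```python
from h import *
st()
s=ctrl.read_state()
for w,y in (("q",143),): plan((*S[w],145),y,start=((s["eef_pos"][0],s["eef_pos"][1],145),np.degrees(s["tool_rot"][2])%360))
```

```text
t 23.75 pos [586.6 117.  100. ] yaw 136.1 F [-1.5 -0.4  7. ] M [-0.248  0.366  0.431] tau7 -0.189 q7 0.9 w 10.7 gf 62
dyaw 6.9 rows 3
[0, 0, np.float64(-2.29), np.float64(-0.0061), np.float64(-0.0434), np.float64(-0.0)]
[0, 0, np.float64(-2.29), np.float64(-0.0044), np.float64(-0.0436), np.float64(-0.0)]
[0, 0, np.float64(-2.29), np.float64(-0.0026), np.float64(-0.0437), np.float64(-0.0)]
```

>>> carry_out(
  deltas=[0,0,0,0,0,0,0,0,0,0,0,0,0,0,0,0,0,0,0,-0.045,0,0,0,-2.3,-0.0061,-0.0434,0,0,0,0,-2.3,-0.0044,-0.0436,0,0,0,0,-2.3,-0.0026,-0.0437,0,0,0,0,0,0,0,0,0,0,0,0,0,0,0,0],
)

```text
clock: 24.75
eef_pos: [509.9, 11.2, 144.0]
tool_rot: [3.14, 0.0, 2.496]
force: [0.4, 0.3, -0.1]
width: 42.7
gripper_force: 0.0
```

```bash
python3 -c "from h import *;corr('q',101.6,143.3)"
```

```text
t 24.75 pos [509.9  11.2 144. ] yaw 143.0 F [ 0.4  0.3 -0.1] M [0.011 0.031 0.021] tau7 0.007 q7 1.15 w 42.7 gf 0
corr wz -0.3 x -0.0002 y -0.0008 z 0.0424
```

>>> carry_out(
  deltas=[0,0,-0.3,0,0,0.021,0,0,0,0,0,0,0.021,0,0,0,0,0,0,0,0,0,0,0,0,0,0,1,0,0,0,0,0,0,1,0,0,0,0,0,0,1,0,0,8,0,0,0.0007,1,0,0,8,0,0,0.0007,1,0,0,2,0,0,0.0002,1,0,0,2,0,0,0.0002,1,0,0,2,0,0,0.0001,1,0,0,2,0,0,0.0002,1],
)

```text
clock: 26.25
eef_pos: [510.2, 11.3, 100.7]
tool_rot: [3.139, 0.0, 2.083]
force: [0.3, 2.6, 6.7]
width: 10.9
gripper_force: 62.4
```

```bash
python3 -c "from h import *;st()"
```

```text
t 26.25 pos [510.2  11.3 100.7] yaw 119.4 F [0.3 2.6 6.7] M [ 0.55  -0.139  0.382] tau7 -0.196 q7 0.9 w 10.9 gf 62
```

>>> carry_out(
  deltas=[0,0,2,0,0,0.0002,1,0,0,2,0,0,0.0002,1,0,0,2,0,0,0.0001,1,0,0,2,0,0,0.0002,1],
)

```text
clock: 26.75
eef_pos: [510.3, 11.4, 100.0]
tool_rot: [3.139, -0.0, 1.944]
force: [0.5, 1.6, 7.8]
width: 10.9
gripper_force: 62.6
```

```bash
python3 -c "from h import *;st()"
```

```text
t 26.75 pos [510.3  11.4 100. ] yaw 111.4 F [0.5 1.6 7.8] M [ 0.521 -0.13   0.434] tau7 -0.214 q7 0.81 w 10.9 gf 63
```

Run:
```python
from h import *
s=ctrl.read_state()
for w,y in (("p",77),): plan((*S[w],145),y,start=((s["eef_pos"][0],s["eef_pos"][1],145),np.degrees(s["tool_rot"][2])%360))
```

```text
dyaw -34.4 rows 4
[0, 0, np.float64(8.59), np.float64(0.0223), np.float64(0.0045), np.float64(-0.0)]
[0, 0, np.float64(8.59), np.float64(0.0228), np.float64(0.0011), np.float64(-0.0)]
[0, 0, np.float64(8.59), np.float64(0.0227), np.float64(-0.0023), np.float64(-0.0)]
[0, 0, np.float64(8.59), np.float64(0.0221), np.float64(-0.0056), np.float64(-0.0)]
```

>>> carry_out(
  deltas=[0,0,0,0,0,0,0,0,0,0,0,0,0,0,0,0,0,0,0,-0.045,0,0,0,8.6,0.0223,0.0045,0,0,0,0,8.6,0.0228,0.0011,0,0,0,0,8.6,0.0227,-0.0023,0,0,0,0,8.6,0.0221,-0.0056,0,0,0,0,0,0,0,0,0,0,0,0,0,0,0,0],
)

```text
clock: 27.88
eef_pos: [493.5, 99.3, 144.1]
tool_rot: [3.141, 0.001, 1.344]
force: [1.2, -0.6, 0.0]
width: 42.6
gripper_force: 0.0
```

```bash
python3 -c "from h import *;corr('p',102,77.1)"
```

```text
t 27.88 pos [493.5  99.3 144.1] yaw 77.0 F [ 1.2 -0.6  0. ] M [-0.054 -0.045  0.014] tau7 -0.002 q7 0.16 w 42.6 gf 0
corr wz -0.1 x 0.0021 y 0.0006 z 0.0421
```

>>> carry_out(
  deltas=[0,0,0,0.0021,0.0006,0.021,0,0,0,0,0,0,0.021,0,0,0,0,0,0,0,0,0,0,0,0,0,0,1,0,0,0,0,0,0,1,0,0,0,0,0,0,1,0,0,8,0,0,0.0007,1,0,0,6,0,0,0.0005,1,0,0,2,0,0,0.0002,1,0,0,2,0,0,0.0002,1,0,0,2,0,0,0.0001,1,0,0,2,0,0,0.0002,1],
)

```text
clock: 29.38
eef_pos: [495.3, 101.9, 101.1]
tool_rot: [3.14, -0.001, 0.959]
force: [-0.5, -2.3, 7.1]
width: 11.1
gripper_force: 62.2
```

Run:
```python
from h import *
st();s=ctrl.read_state()
for w,y in (("s",15),): plan((*S[w],145),y,start=((s["eef_pos"][0],s["eef_pos"][1],145),np.degrees(s["tool_rot"][2])%360))
```

```text
t 29.38 pos [495.3 101.9 101.1] yaw 54.9 F [-0.5 -2.3  7.1] M [-0.361  0.181  0.377] tau7 -0.153 q7 -0.06 w 11.1 gf 62
dyaw -39.9 rows 4
[0, 0, np.float64(9.98), np.float64(-0.0006), np.float64(0.0325), np.float64(-0.0)]
[0, 0, np.float64(9.98), np.float64(0.0051), np.float64(0.0321), np.float64(-0.0)]
[0, 0, np.float64(9.98), np.float64(0.0106), np.float64(0.0307), np.float64(-0.0)]
[0, 0, np.float64(9.98), np.float64(0.0157), np.float64(0.0284), np.float64(-0.0)]
```

>>> carry_out(
  deltas=[0,0,0,0,0,0,0,0,0,0,0,0,0,0,0,0,0,0,0,-0.045,0,0,0,10,-0.0006,0.0325,0,0,0,0,10,0.0051,0.0321,0,0,0,0,10,0.0106,0.0307,0,0,0,0,10,0.0157,0.0284,0,0,0,0,0,0,0,0,0,0,0,0,0,0,0,0],
)

```text
clock: 30.5
eef_pos: [598.6, 26.5, 144.6]
tool_rot: [-3.14, 0.001, 0.262]
force: [0.0, 0.8, -0.2]
width: 42.9
gripper_force: 0.0
```

```bash
python3 -c "from h import *;corr('s',101.5,15.1)"
```

```text
t 30.5 pos [598.6  26.5 144.6] yaw 15.0 F [ 0.   0.8 -0.2] M [ 0.023 -0.031 -0.047] tau7 -0.008 q7 -0.63 w 42.9 gf 0
corr wz -0.1 x 0.0014 y 0.0015 z 0.0431
```

>>> carry_out(
  deltas=[0,0,0,0.0014,0.0015,0.022,0,0,0,0,0,0,0.021,0,0,0,0,0,0,0,0,0,0,0,0,0,0,1,0,0,0,0,0,0,1,0,0,0,0,0,0,1,0,0,8,0,0,0.0007,1,0,0,8,0,0,0.0007,1,0,0,2,0,0,0.0002,1,0,0,2,0,0,0.0002,1,0,0,2,0,0,0.0001,1,0,0,2,0,0,0.0002,1],
)

```text
clock: 32.0
eef_pos: [601.2, 26.0, 100.7]
tool_rot: [-3.14, 0.001, -0.158]
force: [-2.0, 3.9, 6.2]
width: 10.4
gripper_force: 61.6
```

```bash
python3 -c "from h import *;st()"
```

```text
t 32.0 pos [601.2  26.  100.7] yaw 351.0 F [-2.   3.9  6.2] M [0.817 0.615 0.384] tau7 -0.118 q7 -0.94 w 10.4 gf 62
```

>>> carry_out(
  deltas=[0,0,2,0,0,0.0002,1,0,0,2,0,0,0.0002,1,0,0,2,0,0,0.0001,1,0,0,2,0,0,0.0002,1],
)

```text
clock: 32.5
eef_pos: [601.2, 26.0, 100.1]
tool_rot: [-3.14, 0.001, -0.297]
force: [-2.5, 3.2, 6.9]
width: 10.4
gripper_force: 61.9
```

```bash
python3 -c "from h import *;st()"
```

```text
t 32.5 pos [601.2  26.  100.1] yaw 343.0 F [-2.5  3.2  6.9] M [0.863 0.716 0.439] tau7 -0.153 q7 -1.06 w 10.4 gf 62
```

>>> carry_out(
  deltas=[0,0,2,0,0,0.0002,1,0,0,2,0,0,0.0002,1,0,0,2,0,0,0.0001,1,0,0,2,0,0,0.0002,1],
)

```text
clock: 33.0
eef_pos: [601.2, 26.0, 99.5]
tool_rot: [-3.14, 0.001, -0.437]
force: [-3.5, 4.1, 7.8]
width: 10.5
gripper_force: 62.2
```

Run:
```python
from h import *
st();s=ctrl.read_state()
for w,y in (("p",55),): plan((*S[w],145),y,start=((s["eef_pos"][0],s["eef_pos"][1],145),np.degrees(s["tool_rot"][2])%360))
```

```text
t 33.0 pos [601.2  26.   99.5] yaw 335.0 F [-3.5  4.1  7.8] M [0.874 0.747 0.46 ] tau7 -0.248 q7 -1.19 w 10.5 gf 62
dyaw 80.0 rows 8
[0, 0, np.float64(-10.0), np.float64(-0.016), np.float64(-0.0029), np.float64(-0.0)]
[0, 0, np.float64(-10.0), np.float64(-0.0153), np.float64(-0.0056), np.float64(-0.0)]
[0, 0, np.float64(-10.0), np.float64(-0.0141), np.float64(-0.0082), np.float64(-0.0)]
[0, 0, np.float64(-10.0), np.float64(-0.0125), np.float64(-0.0105), np.float64(-0.0)]
[0, 0, np.float64(-10.0), np.float64(-0.0104), np.float64(-0.0125), np.float64(-0.0)]
[0, 0, np.float64(-10.0), np.float64(-0.0081), np.float64(-0.0141), np.float64(-0.0)]
[0, 0, np.float64(-10.0), np.float64(-0.0055), np.float64(-0.0153), np.float64(-0.0)]
[0, 0, np.float64(-10.0), np.float64(-0.0028), np.float64(-0.0161), np.float64(-0.0)]
```

>>> carry_out(
  deltas=[0,0,0,0,0,0,0,0,0,0,0,0,0,0,0,0,0,0,0,-0.045,0,0,0,-10,-0.016,-0.0029,0,0,0,0,-10,-0.0153,-0.0056,0,0,0,0,-10,-0.0141,-0.0082,0,0,0,0,-10,-0.0125,-0.0105,0,0,0,0,-10,-0.0104,-0.0125,0,0,0,0,-10,-0.0081,-0.0141,0,0,0,0,-10,-0.0055,-0.0153,0,0,0,0,-10,-0.0028,-0.0161,0,0,0,0,0,0,0,0,0],
)

```text
clock: 34.5
eef_pos: [494.3, 100.2, 143.8]
tool_rot: [-3.141, -0.001, 0.958]
force: [0.5, 0.1, 0.7]
width: 42.7
gripper_force: 0.0
```

```bash
python3 -c "from h import *;corr('p',101.2,54.9)"
```

```text
t 34.5 pos [494.3 100.2 143.8] yaw 54.9 F [0.5 0.1 0.7] M [ 0.009  0.013 -0.003] tau7 0.424 q7 -0.14 w 42.7 gf 0
corr wz -0.0 x 0.001 y -0.0004 z 0.0426
```

>>> carry_out(
  deltas=[0,0,0,0.001,-0.0004,0.022,0,0,0,0,0,0,0.0206,0,0,0,0,0,0,0,0,0,0,0,0,0,0,1,0,0,0,0,0,0,1,0,0,0,0,0,0,1,0,0,6,0,0,0.0005,1,0,0,4,0,0,0.0004,1,0,0,2,0,0,0.0002,1,0,0,2,0,0,0.0002,1,0,0,2,0,0,0.0001,1,0,0,2,0,0,0.0002,1],
)

```text
clock: 36.0
eef_pos: [494.8, 101.5, 100.6]
tool_rot: [-3.14, -0.001, 0.645]
force: [-3.8, 1.4, 10.3]
width: 10.5
gripper_force: 61.9
```

```bash
python3 -c "from h import *;st()"
```

```text
t 36.0 pos [494.8 101.5 100.6] yaw 37.0 F [-3.8  1.4 10.3] M [0.128 0.848 0.532] tau7 -0.334 q7 -0.31 w 10.5 gf 62
```

>>> carry_out(
  deltas=[0,0,2,0,0,0.0002,1,0,0,2,0,0,0.0002,1,0,0,2,0,0,0.0001,1,0,0,2,0,0,0.0002,1],
)

```text
clock: 36.5
eef_pos: [494.7, 101.6, 100.1]
tool_rot: [-3.14, -0.0, 0.506]
force: [-4.6, 0.4, 12.1]
width: 10.8
gripper_force: 62.6
```

```bash
python3 -c "from h import *;st()"
```

```text
t 36.5 pos [494.7 101.6 100.1] yaw 29.0 F [-4.6  0.4 12.1] M [0.176 1.014 0.667] tau7 -0.43 q7 -0.42 w 10.8 gf 63
```

Run:
```python
from h import *
s=ctrl.read_state()
for w,y in (("s",335),): plan((*S[w],145),y,start=((s["eef_pos"][0],s["eef_pos"][1],145),np.degrees(s["tool_rot"][2])%360))
```

```text
dyaw -54.0 rows 6
[0, 0, np.float64(9.0), np.float64(0.0092), np.float64(0.0196), np.float64(-0.0)]
[0, 0, np.float64(9.0), np.float64(0.0122), np.float64(0.018), np.float64(-0.0)]
[0, 0, np.float64(9.0), np.float64(0.0149), np.float64(0.0158), np.float64(-0.0)]
[0, 0, np.float64(9.0), np.float64(0.0172), np.float64(0.0133), np.float64(-0.0)]
[0, 0, np.float64(9.0), np.float64(0.019), np.float64(0.0105), np.float64(-0.0)]
[0, 0, np.float64(9.0), np.float64(0.0204), np.float64(0.0073), np.float64(-0.0)]
```

>>> carry_out(
  deltas=[0,0,0,0,0,0,0,0,0,0,0,0,0,0,0,0,0,0,0,-0.045,0,0,0,9,0.0092,0.0196,0,0,0,0,9,0.0122,0.018,0,0,0,0,9,0.0149,0.0158,0,0,0,0,9,0.0172,0.0133,0,0,0,0,9,0.019,0.0105,0,0,0,0,9,0.0204,0.0073,0,0,0,0,0,0,0,0,0],
)

```text
clock: 37.75
eef_pos: [601.5, 23.2, 143.6]
tool_rot: [3.14, -0.001, -0.438]
force: [-0.7, 0.7, 0.7]
width: 42.7
gripper_force: 0.0
```

```bash
python3 -c "from h import *;corr('s',99.8,335)"
```

```text
t 37.75 pos [601.5  23.2 143.6] yaw 334.9 F [-0.7  0.7  0.7] M [ 0.034  0.015 -0.008] tau7 -0.44 q7 -1.23 w 42.7 gf 0
corr wz -0.1 x -0.002 y -0.0016 z 0.0438
```

>>> carry_out(
  deltas=[0,0,0,-0.002,-0.0016,0.022,0,0,0,0,0,0,0.0215,0,0,0,0,0,0,0,0,0,0,0,0,0,0,1,0,0,0,0,0,0,1,0,0,0,0,0,0,1,0,0,2,0,0,0.0002,1,0,0,2,0,0,0.0002,1,0,0,2,0,0,0.0001,1,0,0,2,0,0,0.0002,1],
)

```text
clock: 39.0
eef_pos: [600.0, 27.1, 100.5]
tool_rot: [-3.141, -0.001, -0.578]
force: [-1.2, 0.2, 6.5]
width: 10.3
gripper_force: 62.6
```

Run:
```python
from h import *
st();s=ctrl.read_state()
for w,y in (("r",316),): plan((*S[w],145),y,start=((s["eef_pos"][0],s["eef_pos"][1],145),np.degrees(s["tool_rot"][2])%360))
```

```text
t 39.0 pos [600.   27.1 100.5] yaw 326.9 F [-1.2  0.2  6.5] M [0.136 0.225 0.608] tau7 -0.363 q7 -1.32 w 10.3 gf 63
dyaw -10.9 rows 2
[0, 0, np.float64(5.43), np.float64(-0.0305), np.float64(-0.0333), np.float64(-0.0)]
[0, 0, np.float64(5.43), np.float64(-0.0335), np.float64(-0.0303), np.float64(-0.0)]
```

>>> carry_out(
  deltas=[0,0,0,0,0,0,0,0,0,0,0,0,0,0,0,0,0,0,0,-0.045,0,0,0,5.4,-0.0305,-0.0333,0,0,0,0,5.4,-0.0335,-0.0303,0,0,0,0,0,0,0,0,0,0,0,0,0,0,0,0],
)

```text
clock: 39.88
eef_pos: [584.6, 115.5, 144.5]
tool_rot: [3.141, -0.001, -0.765]
force: [-0.5, -0.6, 0.3]
width: 42.7
gripper_force: 0.0
```

```bash
python3 -c "from h import *;corr('r',100.5,316.1)"
```

```text
t 39.88 pos [584.6 115.5 144.5] yaw 316.1 F [-0.5 -0.6  0.3] M [-0.058  0.019  0.019] tau7 -0.013 q7 -1.67 w 42.7 gf 0
corr wz 0.0 x 0.0001 y -0.001 z 0.044
```

>>> carry_out(
  deltas=[0,0,0,0,-0.001,0.022,0,0,0,0,0,0,0.0215,0,0,0,0,0,0,0,0,0,0,0,0,0,0,1,0,0,0,0,0,0,1,0,0,0,0,0,0,1,0,0,4,0,0,0.0003,1,0,0,2,0,0,0.0002,1,0,0,2,0,0,0.0002,1,0,0,2,0,0,0.0001,1,0,0,2,0,0,0.0002,1],
)

```text
clock: 41.25
eef_pos: [586.4, 116.7, 100.9]
tool_rot: [-3.14, -0.001, -0.976]
force: [2.2, -0.1, 5.2]
width: 10.4
gripper_force: 62.7
```

```bash
python3 -c "from h import *;st()"
```

```text
t 41.25 pos [586.4 116.7 100.9] yaw 304.1 F [ 2.2 -0.1  5.2] M [-0.071 -0.362  0.492] tau7 -0.179 q7 -1.85 w 10.4 gf 63
```

>>> carry_out(
  deltas=[0,0,2,0,0,0.0002,1,0,0,2,0,0,0.0002,1,0,0,2,0,0,0.0001,1],
)

```text
clock: 41.62
eef_pos: [586.4, 116.7, 100.6]
tool_rot: [-3.14, -0.001, -1.081]
force: [1.7, 0.3, 6.1]
width: 10.3
gripper_force: 63.0
```

Run:
```python
from h import *
st();s=ctrl.read_state()
for w,y in (("q",291.4),): plan((*S[w],145),y,start=((s["eef_pos"][0],s["eef_pos"][1],145),np.degrees(s["tool_rot"][2])%360))
```

```text
t 41.62 pos [586.4 116.7 100.6] yaw 298.1 F [1.7 0.3 6.1] M [-0.057 -0.34   0.548] tau7 -0.256 q7 -1.95 w 10.3 gf 63
dyaw -6.7 rows 3
[0, 0, np.float64(2.23), np.float64(0.0192), np.float64(0.0393), np.float64(-0.0)]
[0, 0, np.float64(2.23), np.float64(0.0207), np.float64(0.0385), np.float64(-0.0)]
[0, 0, np.float64(2.23), np.float64(0.0222), np.float64(0.0376), np.float64(-0.0)]
```

>>> carry_out(
  deltas=[0,0,2,0,0,0.0002,1,0,0,1.5,0,0,0.0001,1],
)

```text
clock: 41.88
eef_pos: [586.3, 116.7, 100.3]
tool_rot: [-3.14, -0.001, -1.141]
force: [1.0, 0.2, 7.7]
width: 10.6
gripper_force: 63.2
```

```bash
python3 -c "from h import *;st()"
```

```text
t 41.88 pos [586.3 116.7 100.3] yaw 294.6 F [1.  0.2 7.7] M [-0.025 -0.288  0.564] tau7 -0.389 q7 -2.01 w 10.6 gf 63
```

>>> carry_out(
  deltas=[0,0,0,0,0,0,0,0,0,0,0,0,0,0,0,0,0,0,0,-0.045,0,0,0,1.2,0.0192,0.0393,0,0,0,0,1.2,0.0207,0.0385,0,0,0,0,1,0.0222,0.0376,0,0,0,0,0,0,0,0,0,0,0,0,0,0,0,0],
)

```text
clock: 42.88
eef_pos: [504.4, 14.6, 144.0]
tool_rot: [3.142, 0.001, -1.2]
force: [0.4, -0.5, 0.5]
width: 42.9
gripper_force: 0.0
```

```bash
python3 -c "from h import *;corr('q',100.5,291.4)"
```

```text
t 42.88 pos [504.4  14.6 144. ] yaw 291.3 F [ 0.4 -0.5  0.5] M [-0.063 -0.028 -0.011] tau7 0.005 q7 -1.82 w 42.9 gf 0
corr wz -0.1 x 0.0058 y -0.0033 z 0.0435
```

>>> carry_out(
  deltas=[0,0,0,0.0058,-0.0033,0.022,0,0,0,0,0,0,0.021,0,0,0,0,0,0,0,0,0,0,0,0,0,0,1,0,0,0,0,0,0,1,0,0,0,0,0,0,1,0,0,2,0,0,0.0002,1,0,0,2,0,0,0.0002,1,0,0,2,0,0,0.0001,1,0,0,2,0,0,0.0002,1],
)

```text
clock: 44.12
eef_pos: [510.5, 10.0, 101.6]
tool_rot: [-3.139, 0.0, -1.34]
force: [1.8, 1.9, 7.9]
width: 10.7
gripper_force: 62.6
```

```bash
python3 -c "from h import *;st()"
```

```text
t 44.12 pos [510.5  10.  101.6] yaw 283.2 F [1.8 1.9 7.9] M [ 0.418 -0.204  0.579] tau7 -0.222 q7 -1.92 w 10.7 gf 63
```

Run:
```python
from h import *
s=ctrl.read_state()
for w,y in (("s",326.9),): plan((*S[w],145),y,start=((s["eef_pos"][0],s["eef_pos"][1],145),np.degrees(s["tool_rot"][2])%360))
```

```text
dyaw 43.7 rows 5
[0, 0, np.float64(-8.74), np.float64(0.0011), np.float64(-0.0182), np.float64(-0.0)]
[0, 0, np.float64(-8.74), np.float64(0.0039), np.float64(-0.0178), np.float64(-0.0)]
[0, 0, np.float64(-8.74), np.float64(0.0065), np.float64(-0.017), np.float64(-0.0)]
[0, 0, np.float64(-8.74), np.float64(0.009), np.float64(-0.0158), np.float64(-0.0)]
[0, 0, np.float64(-8.74), np.float64(0.0113), np.float64(-0.0143), np.float64(-0.0)]
```

>>> carry_out(
  deltas=[0,0,0,0,0,0,0,0,0,0,0,0,0,0,0,0,0,0,0,-0.044,0,0,0,-8.7,0.0011,-0.0182,0,0,0,0,-8.7,0.0039,-0.0178,0,0,0,0,-8.7,0.0065,-0.017,0,0,0,0,-8.7,0.009,-0.0158,0,0,0,0,-8.7,0.0113,-0.0143,0,0,0,0,0,0,0,0,0,0,0,0,0,0,0,0],
)

```text
clock: 45.38
eef_pos: [597.9, 24.6, 144.2]
tool_rot: [3.141, 0.001, -0.584]
force: [-0.4, -1.0, -0.2]
width: 42.4
gripper_force: 0.0
```

```bash
python3 -c "from h import *;corr('s',100.5,326.9)"
```

```text
t 45.38 pos [597.9  24.6 144.2] yaw 326.5 F [-0.4 -1.  -0.2] M [-0.004  0.021 -0.016] tau7 -0.0 q7 -1.49 w 42.4 gf 0
corr wz -0.4 x 0.0016 y -0.002 z 0.0437
```

>>> carry_out(
  deltas=[0,0,-0.4,0.0016,-0.002,0.022,0,0,0,0,0,0,0.0212,0,0,0,0,0,0,0,0,0,0,0,0,0,0,1,0,0,0,0,0,0,1,0,0,0,0,0,0,1,0,0,1,0,0,0.0001,1,0,0,1,0,0,0.0001,1],
)

```text
clock: 46.38
eef_pos: [602.1, 25.7, 101.9]
tool_rot: [-3.141, -0.001, -0.609]
force: [0.2, 0.3, 5.6]
width: 10.3
gripper_force: 62.3
```

```bash
python3 -c "from h import *;st()"
```

```text
t 46.38 pos [602.1  25.7 101.9] yaw 325.1 F [0.2 0.3 5.6] M [-0.057  0.083  0.637] tau7 -0.519 q7 -1.47 w 10.3 gf 62
```

>>> carry_out(
  deltas=[0,0,1,0,0,0.0001,1],
)

```text
clock: 46.5
eef_pos: [602.0, 25.7, 101.8]
tool_rot: [-3.141, -0.001, -0.626]
force: [-1.3, -1.0, 5.9]
width: 10.6
gripper_force: 62.5
```

Run:
```python
from h import *
st();s=ctrl.read_state()
for w,y in (("p",29),): plan((*S[w],145),y,start=((s["eef_pos"][0],s["eef_pos"][1],145),np.degrees(s["tool_rot"][2])%360))
```

```text
t 46.5 pos [602.   25.7 101.8] yaw 324.1 F [-1.3 -1.   5.9] M [-0.045  0.164  0.581] tau7 -0.535 q7 -1.49 w 10.6 gf 63
dyaw 64.9 rows 7
[0, 0, np.float64(-9.27), np.float64(-0.0188), np.float64(0.0003), np.float64(-0.0)]
[0, 0, np.float64(-9.27), np.float64(-0.0186), np.float64(-0.0028), np.float64(-0.0)]
[0, 0, np.float64(-9.27), np.float64(-0.0179), np.float64(-0.0057), np.float64(-0.0)]
[0, 0, np.float64(-9.27), np.float64(-0.0167), np.float64(-0.0085), np.float64(-0.0)]
[0, 0, np.float64(-9.27), np.float64(-0.0151), np.float64(-0.0111), np.float64(-0.0)]
[0, 0, np.float64(-9.27), np.float64(-0.0131), np.float64(-0.0134), np.float64(-0.0)]
[0, 0, np.float64(-9.27), np.float64(-0.0108), np.float64(-0.0153), np.float64(-0.0)]
```

>>> carry_out(
  deltas=[0,0,0,0,0,0,0,0,0,0,0,0,0,0,0,0,0,0,0,-0.044,0,0,0,-9.3,-0.0188,0.0003,0,0,0,0,-9.3,-0.0186,-0.0028,0,0,0,0,-9.3,-0.0179,-0.0057,0,0,0,0,-9.3,-0.0167,-0.0085,0,0,0,0,-9.3,-0.0151,-0.0111,0,0,0,0,-9.3,-0.0131,-0.0134,0,0,0,0,-9.3,-0.0108,-0.0153,0,0,0,0,0,0,0,0,0],
)

```text
clock: 47.88
eef_pos: [492.8, 102.0, 145.0]
tool_rot: [-3.14, 0.001, 0.509]
force: [-0.0, -0.8, 0.5]
width: 42.3
gripper_force: 0.0
```

```bash
python3 -c "from h import *;corr('p',101,29)"
```

```text
t 47.88 pos [492.8 102.  145. ] yaw 29.2 F [-0.  -0.8  0.5] M [ 0.03  -0.043 -0.025] tau7 0.366 q7 -0.7 w 42.3 gf 0
corr wz 0.2 x 0.0012 y 0.0015 z 0.044
```

>>> carry_out(
  deltas=[0,0,0.2,0.0012,0.0015,0.022,0,0,0,0,0,0,0.0215,0,0,0,0,0,0,0,0,0,0,0,0,0,0,1,0,0,0,0,0,0,1,0,0,0,0,0,0,1,0,0,0.8,0,0,0.0001,1,0,0,0.8,0,0,0.0001,1],
)

```text
clock: 48.88
eef_pos: [495.5, 102.0, 102.5]
tool_rot: [-3.139, -0.001, 0.482]
force: [-2.3, 4.0, 8.5]
width: 10.4
gripper_force: 61.4
```

```bash
python3 -c "from h import *;st()"
```

```text
t 48.88 pos [495.5 102.  102.5] yaw 27.6 F [-2.3  4.   8.5] M [0.687 0.627 0.625] tau7 -0.588 q7 -0.66 w 10.4 gf 61
```

Run:
```python
from h import *
s=ctrl.read_state()
for w,y in (("r",114.6),): plan((*S[w],145),y,start=((s["eef_pos"][0],s["eef_pos"][1],145),np.degrees(s["tool_rot"][2])%360))
```

```text
dyaw 87.0 rows 9
[0, 0, np.float64(-9.67), np.float64(0.0096), np.float64(0.0032), np.float64(-0.0)]
[0, 0, np.float64(-9.67), np.float64(0.0089), np.float64(0.0048), np.float64(-0.0)]
[0, 0, np.float64(-9.67), np.float64(0.008), np.float64(0.0062), np.float64(-0.0)]
[0, 0, np.float64(-9.67), np.float64(0.0068), np.float64(0.0075), np.float64(-0.0)]
[0, 0, np.float64(-9.67), np.float64(0.0055), np.float64(0.0085), np.float64(-0.0)]
[0, 0, np.float64(-9.67), np.float64(0.004), np.float64(0.0093), np.float64(-0.0)]
[0, 0, np.float64(-9.67), np.float64(0.0023), np.float64(0.0098), np.float64(-0.0)]
[0, 0, np.float64(-9.67), np.float64(0.0007), np.float64(0.0101), np.float64(-0.0)]
[0, 0, np.float64(-9.67), np.float64(-0.001), np.float64(0.0101), np.float64(-0.0)]
```

>>> carry_out(
  deltas=[0,0,0,0,0,0,0,0,0,0,0,0,0,0,0,0,0,0,0,-0.043,0,0,0,-9.7,0.0096,0.0032,0,0,0,0,-9.7,0.0089,0.0048,0,0,0,0,-9.7,0.008,0.0062,0,0,0,0,-9.7,0.0068,0.0075,0,0,0,0,-9.7,0.0055,0.0085,0,0,0,0,-9.7,0.004,0.0093,0,0,0,0,-9.7,0.0023,0.0098,0,0,0,0,-9.7,0.0007,0.0101,0,0,0,0,-9.7,-0.001,0.0101,0,0],
)

```text
clock: 50.38
eef_pos: [586.2, 114.0, 144.3]
tool_rot: [-3.142, 0.001, 2.007]
force: [0.1, 0.2, 0.5]
width: 42.9
gripper_force: 0.0
```

>>> carry_out(
  deltas=[0,0,0,0,0,0,0],
)

```text
clock: 50.5
eef_pos: [586.4, 114.0, 144.3]
tool_rot: [3.141, 0.0, 2.0]
force: [-0.6, 0.2, -0.3]
width: 42.7
gripper_force: 0.0
```

```bash
python3 -c "from h import *;corr('r',101,114.6)"
```

```text
t 50.5 pos [586.4 114.  144.3] yaw 114.6 F [-0.6  0.2 -0.3] M [-0.017 -0.022  0.005] tau7 0.433 q7 0.39 w 42.7 gf 0
corr wz -0.0 x 0.0024 y -0.0 z 0.0433
```

>>> carry_out(
  deltas=[0,0,0,0.0024,0,0.022,0,0,0,0,0,0,0.021,0,0,0,0,0,0,0,0,0,0,0,0,0,0,1,0,0,0,0,0,0,1,0,0,0,0,0,0,1,0,0,1,0,0,0.0001,1,0,0,1,0,0,0.0001,1],
)

```text
clock: 51.5
eef_pos: [586.1, 117.2, 102.5]
tool_rot: [3.138, 0.001, 1.968]
force: [1.1, 0.1, 6.9]
width: 10.4
gripper_force: 62.6
```

Run:
```python
from h import *
st();s=ctrl.read_state()
for w,y in (("q",103.2),): plan((*S[w],145),y,start=((s["eef_pos"][0],s["eef_pos"][1],145),np.degrees(s["tool_rot"][2])%360))
```

```text
t 51.5 pos [586.1 117.2 102.5] yaw 112.7 F [1.1 0.1 6.9] M [ 0.03  -0.262  0.613] tau7 -0.498 q7 0.37 w 10.4 gf 63
dyaw -9.5 rows 3
[0, 0, np.float64(3.18), np.float64(-0.023), np.float64(-0.0373), np.float64(-0.0)]
[0, 0, np.float64(3.18), np.float64(-0.025), np.float64(-0.0359), np.float64(-0.0)]
[0, 0, np.float64(3.18), np.float64(-0.027), np.float64(-0.0345), np.float64(-0.0)]
```

>>> carry_out(
  deltas=[0,0,0,0,0,0,0,0,0,0,0,0,0,0,0,0,0,0,0,-0.04,0,0,0,0,0,0,-0.05,0,0,0,0,0.05,0,-0.03,0,0,0,0,0.05,0,0,0,0,0,0,0,0,0,0,0,0,0,0,0,0,0],
)

```text
clock: 52.5
eef_pos: [545.6, 208.4, 220.8]
tool_rot: [-3.14, 0.001, 1.967]
force: [-0.5, -0.4, -0.2]
width: 42.5
gripper_force: 0.0
```

Run:
```python
from h import *
st();b=ctrl.get_image("side")[:,:,::-1]
cv2.imwrite("pics/end.png",cv2.resize(b[140:260,205:345],(700,600),interpolation=2))
```

```text
t 52.5 pos [545.6 208.4 220.8] yaw 112.7 F [-0.5 -0.4 -0.2] M [-0.049 -0.046 -0.07 ] tau7 -0.008 q7 0.16 w 42.5 gf 0
```

View pics/end.png

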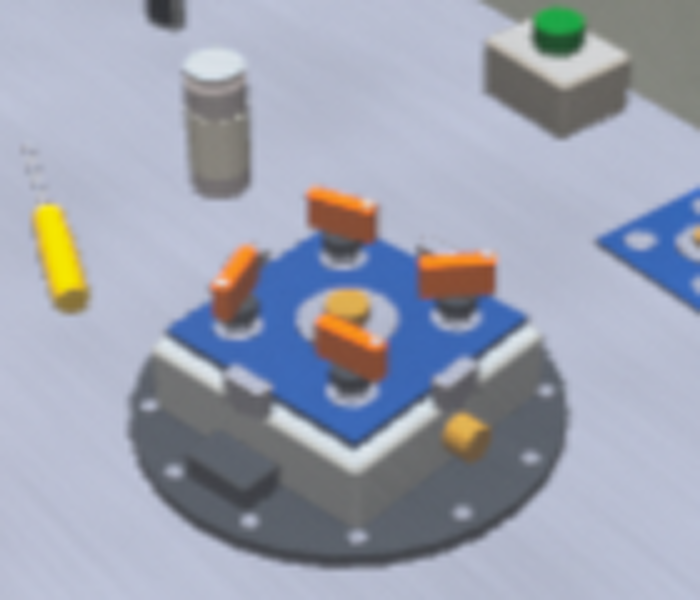

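The cover is down and level around the fitting at (347,310). All four wings are turned and the arm is clear, so I'm handing the job in.

```bash
python3 -c "from cell import ctrl;print(ctrl.finish_job())"
```

```text
the job is handed in; nothing more can be done
None
```

I tightened the four wing screws crosswise in stages and brought the cover down so it looks level on its gasket; lean was limited by small steps, not measured. Last torque readings were about 0.2 N m above free-running on all four screws, peaking at about 0.28 on one, and I let go and handed the job in at about 52.5 s with no verdict shown.

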